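# Feed the arch press and set its lever to full

### The job

Nothing needs to be gripped or lifted here. With the fingertips, push the wooden pallet along the bed of the small arch press until it is fully home against the black stop bar; then push the red lever on the grey control box away from the white mark, over the first notch at the yellow mark and on to its far stop at the red mark, so that the platen comes down over the pallet. Leave the pallet flat on the bed and do not disturb the things lying around.

Things in the scene. Friction and masses are not known exactly. Their poses are not given: they have to be found in the camera images.
- press: grey arch press fixed to the table, 300 (x) x 150 (y) mm bed plate 30 mm thick. Origin: centre of the underside, on the table. Its +x is the direction in which the pallet is pushed. Two aluminium guides 14 mm high above the bed run along x, inner faces at y = -42.5 and +42.5 mm.
- bridge (a point): middle of the underside of the press's bridge, 70 mm ahead of the press's origin and 114 mm above the table. The bridge measures 50 (x) x 150 (y) x 36 mm, with a 44 mm wide aluminium cylinder on it up to 185 mm above the table. Under it hangs a steel platen: its underside goes from 78 down to 57 mm above the table as the lever goes to its far stop
- stop_face (a point): middle of the near (-x) face of the black stop bar across the bed, 105 mm ahead (+x) of the press's origin, 39 mm above the table; same axes as the press. The pallet is home when its far end touches this face
- pallet_mid (a point): centre (half-way up) of the loose wooden pallet, 150 (x) x 80 (y) x 18 mm, 250 to 500 g, with a thin brass plate on it; lies on the bed between the guides with about 2.5 mm play each side, its x along the press's x. It starts 45 to 75 mm short of home. Home: 75 mm short of stop_face along the press's x, 39 mm above the table
- lip (a point): centre of the near (-x) upright face of the blue push lip at the pallet's near end, 75 mm behind the pallet's centre; the lip is 64 mm wide (y), 12 mm thick (x) and stands from 48 to 80 mm above the table, this point at 64 mm. A fingertip pushes here in the +x direction; sliding needs 2 to 6 N
- lever (a joint): position of the red lever along its slot, m: 0 = off (white mark, near end), 0.032 = middle of the first notch (yellow mark; it rests there anywhere from 0.025 to 0.039), 0.064 = far stop (red mark). It moves along +x of point paddle. Leaving off, and leaving the notch, each take up to about 9 N; once over the ridges (0.013 and 0.051) it snaps on into the notch or to the far stop and stays there by itself
- paddle (a point): centre of the lever's red paddle, 14 (x) x 36 (y) x 34 mm, at 79 mm above the table (paddle from 62 to 96 mm), on the top of the control box; its +x is the direction in which the lever is to be pushed, its near face lies 7 mm behind this point
- console: grey control box fixed to the table, 170 (x) x 85 (y) x 50 mm high, origin at the centre of its underside; its x is the lever's direction, the lever's first notch lies over the origin
- spool: bystander: red thread spool, 44 mm wide, 52 mm high, upright; origin under its centre
- glue_jar: bystander: amber jar with black cap, 60 mm wide, 75 mm high; origin under its centre
- hammer: bystander: hammer with dark wooden handle, lying; origin under the tool, on the table
- slicker: bystander: pale wooden block 150 x 35 x 30 mm; origin under its centre
- tape: bystander: roll of white tape, 100 mm wide, 20 mm high; origin under its centre
- brush_block: bystander: dark wooden block 50 x 90 x 35 mm; origin under its centre

How it is judged:
By the outcome, as a careful person would: the job done as asked, in the order asked, and still so for the second after the job is handed in, with the robot touching nothing.
It also fails if it takes over 51 s, if anything falls off the work surface, if the arm or the gripper's body presses on something with over 40 N, if the wrist force passes 120 N, or if a joint passes its speed limit or range.

### The arm

A 6-joint arm with a two-finger parallel gripper is mounted at the origin on the work surface. World frame = base frame: x ahead of the robot, y to its left, z up, the work surface at z = 0. Lengths are in m, angles in degrees, forces in N, time in s.
With the tool pointing down it reaches from about 0.25 to 0.725 m from the base axis. Payload 9.7 kg.
Tool frame: the origin (TCP) lies midway between the tips of the shut fingers; the grasp point (between the pads) lies 19 mm behind it (bot.pinch_z is the distance from the TCP to the grasp point, in m); z points along the fingers, y is the line along which they close (so a half turn about z gives the same grasp; the last joint's range is limited). The gripper opens to 85 mm and grips with 20 to 120 N. Pads are 22 mm wide; open, the fingers measure 114 mm over their backs; the gripper's body (76 mm by 85 mm) begins 54 mm behind the grasp point. The pads swing forward as they close: fully open they stand 13 mm farther back than shut.
Start: joints at [0, 4.979, 10.078, 95.1, 0, 90], TCP at [0.55, -0, 0.195] pointing down, gripper open.
Joint ranges: [-179.16, 179.16], [-48.56, 103.87], [-65.8, 70.77], [-126.05, 130.52], [-82.76, 87.17], [-180, 180]. Speed limits (degrees/s): [127.2, 127.2, 147.25, 180, 180, 180].

### API

Orientations are given as [roll, pitch, yaw] about the fixed x, y, z axes, in that order (R = Rz(yaw) Ry(pitch) Rx(roll)).
In Python, from workcell import sensors, camera, camera_params, ticket, bot gives the robot as it stands.
- The arm moves only by the shell command python3 -m jog 'ROWS' [FORCE]. ROWS is JSON, a list that holds one entry, the list of rows, each a list of 5 numbers: the shift along the world's x, y, z in units of 50 mm (1.0 is 50 mm), then the turn about the world's z in units of 5 degrees (1.0 is 5 degrees), then the opening, from 0 (shut) to 1 (fully open). In form: [[[tx, ty, tz, yaw, grip], ...]]. A call has 1 to 8 rows; each row shifts and turns the commanded pose from where the row before left it; what a row does not reach is not made up. A row lasts 1/10 s, in which the tool goes at most 50 mm and 8.59 degrees, less where a joint would pass 70% of its speed; a pose out of reach is approached as far as the arm can. A call is refused whole if a number of a shift passes 1 or a number of a turn 1, either way. A call with a gripper value outside its range is refused whole. The fingers move at their own pace and stop on an object; FORCE is the grip in N (left out, the last holds). Time passes only in rows, so rows that do not move let the fingers close. It gives the time, the measured TCP pose, the force, the opening and the grip force at its end, in the units of the state.
- sensors.get_obs(): the state, without advancing time (a new reading comes with each control period).
- camera(name): name is "scene" or "side" or "wrist"; returns the picture (400x640x3 uint8, blue, green, red); there is no depth.
- camera_params(name): a dict with "fx", "fy", "cx", "cy" (pixels), "T" (4x4, takes a point from camera to world coordinates); the wrist camera has in their place "tool_from_camera" (4x4, takes a point from camera to tool coordinates, whose origin is the TCP and whose axes are the flange's). Camera axes: x right, y down, z forward; pixel columns grow to the right and rows downward; lengths in m; the calibration is good to about 2 mm. A picture is of the moment at which its call begins: read the wrist's pose just before it. camera_params takes no time and is no camera call.
- ticket.job_done(): hands the job in; it is judged then, once.
The state is a dict: "time": time; "q": joint angles; "qd": joint speeds; "joint_efforts": joint torques, N m; "ee_pos": TCP position; "tcp_rot": TCP orientation; "wrist_force": force on the tool from outside, world axes, zero at the start; "torque": the same for the moment, N m; "opening": finger opening in m; "grasp_force": force on a finger pad.
Only numpy, scipy, OpenCV 4.12 (cv2) and the standard library are available. Lean on these libraries where they do the work, as an engineer would, in place of code of your own. Each camera call takes 0.05 s, during which the arm holds its last target. There are 200 camera calls.

## Working session

There is one attempt and no reset: what is moved stays moved. The work goes in short steps, Python scripts to look and compute and a shell command to move; the robot and the scene stay as the last step left them, time stands still between calls to the robot, and variables do not carry over. Pictures are saved under pics/ and viewed, at most 10 in all, crops included, and the job is handed in when it is done.

```bash
mkdir -p pics; python3 - <<'E'
from workcell import *
import cv2,numpy as np
for n in("scene","side"):
    cv2.imwrite(f"pics/{n}0.png",camera(n)); p=camera_params(n); print(n,p["fx"],p["cx"],p["cy"],np.round(p["T"],3).tolist())
o=sensors.get_obs(); print(o["time"],o["ee_pos"],o["tcp_rot"],o["opening"])
E
```

```text
scene 483.4756881454546 316.2788657977346 197.3848193309114 [[-0.424, 0.632, -0.648, 1.397], [0.906, 0.302, -0.298, 0.412], [0.008, -0.713, -0.701, 1.043], [0.0, 0.0, 0.0, 1.0]]
side 494.87478765416625 312.5185208209008 206.83223519759684 [[-0.962, -0.128, 0.242, 0.137], [-0.273, 0.51, -0.816, 1.336], [-0.019, -0.851, -0.525, 0.952], [0.0, 0.0, 0.0, 1.0]]
0.1 [ 5.49778039e-01 -1.22490555e-05  1.94580497e-01] [-1.79936827e+02  1.21651025e-03  8.99990166e+01] 0.08539545944531343
```

View pics/scene0.png

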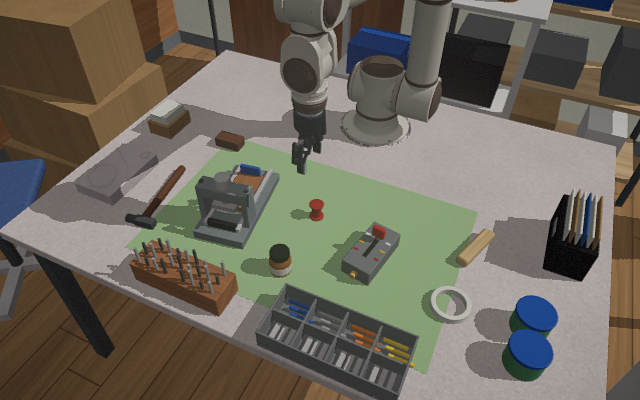

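View pics/side0.png

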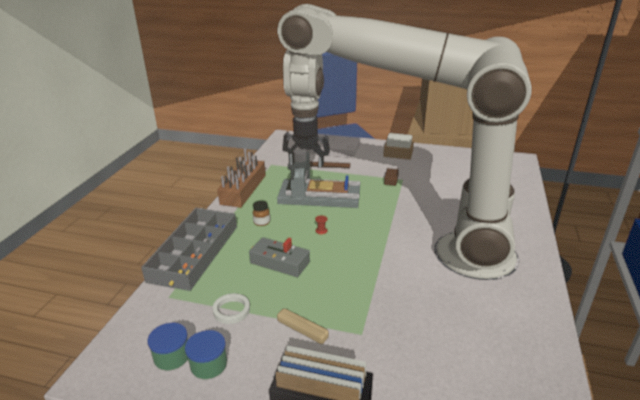

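The scene picture shows the press at about (235,205) with its blue lip at (248,170), and the control box at (372,250) with the red paddle at (379,232). Both are also visible from the side. I'll enlarge them.

```bash
python3 - <<'E'
import cv2,numpy as np
a=cv2.imread("pics/scene0.png");b=cv2.imread("pics/side0.png")
def c(im,x,y,w,h,s): return cv2.resize(im[y:y+h,x:x+w],None,fx=s,fy=s,interpolation=cv2.INTER_CUBIC)
cv2.imwrite("pics/c1.png",np.hstack([c(a,185,155,100,100,4),c(a,330,210,100,100,4)]))
cv2.imwrite("pics/c2.png",np.hstack([c(b,270,150,100,80,4),c(b,235,220,100,80,4)]))
E
```

```text
(no output)
```

View pics/c1.png

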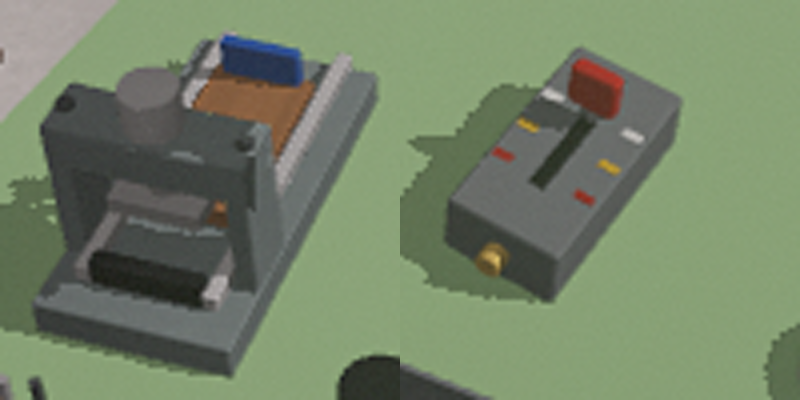

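View pics/c2.png

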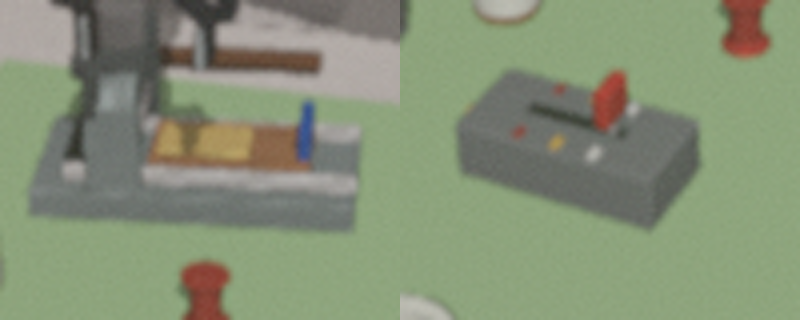

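Crops: the bed corners, lip, console corners and paddle are all clear. The lever is at the white mark and the pallet is short of the stop. I'll fit both poses from these corners.

```bash
cat > fit.py <<'E'
import numpy as np
from scipy.optimize import least_squares
from workcell import camera_params
P={n:camera_params(n) for n in("scene","side")}
def proj(n,X):
    p=P[n];T=np.linalg.inv(p["T"]);c=T[:3,:3]@X+T[:3,3]
    return np.array([p["fx"]*c[0]/c[2]+p["cx"],p["fy"]*c[1]/c[2]+p["cy"]])
def W(q,l): 
    c,s=np.cos(q[2]),np.sin(q[2]); return np.array([q[0]+c*l[0]-s*l[1],q[1]+s*l[0]+c*l[1],l[2]])
def fit(obs,q0,k=3,ext=lambda q,l:l):
    f=lambda q:np.concatenate([proj(n,W(q,ext(q,np.array(l)/1000)))-uv for n,l,uv in obs])
    r=least_squares(f,q0,loss="soft_l1"); return r.x,np.round(f(r.x).reshape(-1,2),1)
E
python3 - <<'E'
from fit import *
A=lambda u,v:(185+u/4,155+v/4);B=lambda u,v:(330+(u-400)/4,210+v/4)
C=lambda u,v:(270+u/4,150+v/4);D=lambda u,v:(235+(u-400)/4,220+v/4)
S,I="scene","side"
press=[(S,(150,75,30),A(232,350)),(S,(150,75,0),A(232,376)),(S,(150,-75,30),A(36,303)),(S,(150,-75,0),A(38,328)),(S,(-150,75,30),A(377,78)),(S,(-150,75,0),A(378,100)),
(I,(-150,75,30),C(355,193)),(I,(-150,75,0),C(354,230)),(I,(150,75,30),C(30,185)),(I,(150,75,0),C(30,214))]
q,r=fit(press,[.6,-.2,0]);print("press",q,np.degrees(q[2]),r.tolist())
lip=[(S,(12,-32,80),A(221,45)),(S,(12,32,80),A(301,55)),(I,(6,0,80),C(308,103))]
f=lambda s:np.concatenate([proj(n,W(q,np.array([l[0]/1000+s[0],l[1]/1000+s[1],l[2]/1000])))-uv for n,l,uv in lip])
s=least_squares(f,[-.1,0]);print("lip x,y in press",s.x,s.fun.round(1),"home lip x -0.045; world",W(q,[s.x[0],s.x[1],.064]))
con=[(S,(-85,42.5,50),B(682,98)),(S,(85,42.5,50),B(556,258)),(S,(85,-42.5,50),B(447,207)),(S,(-85,-42.5,50),B(578,48)),(S,(85,42.5,0),B(552,300)),
(I,(-85,42.5,50),D(655,191)),(I,(85,42.5,50),D(458,128)),(I,(-85,-42.5,50),D(700,122)),(I,(85,-42.5,50),D(510,70)),(I,(-85,42.5,0),D(652,230)),(I,(85,42.5,0),D(458,172))]
c,r=fit(con,[.65,.2,0]);print("con",c,np.degrees(c[2]),r.tolist())
for x in(-.032,):print("paddle",W(c,[x,0,.079]),"pred top front corners",[(4*(proj(S,W(c,[x+.007,y,.096]))-[330,210])+[400,0]).round() for y in(-.018,.018)])
for n,u,v,z in((S,316,208,.03),(S,280,262,.035)):
    p=P[n];d=p["T"][:3,:3]@[(u-p["cx"])/p["fx"],(v-p["cy"])/p["fy"],1];o=p["T"][:3,3];print("obj",o+d*(z-o[2])/d[2])
E
```

```text
press [ 0.5687164  -0.22301723  0.15352931] 8.79658130572615 [[-0.6, -0.2], [0.5, 0.3], [-1.6, -0.3], [-0.3, 0.5], [-0.2, -2.1], [0.0, -0.6], [0.2, 3.4], [0.2, 1.3], [-0.6, 1.6], [-0.1, 1.3]]
lip x,y in press [-0.10657922  0.00224749] [-0.5 -1.2 -0.8  0.3 -0.2  3.5] home lip x -0.045; world [ 0.46304711 -0.23709501  0.064     ]
con [ 0.58167553  0.20253916 -0.17505749] -10.030055586020413 [[0.9, -1.1], [0.6, 0.2], [-0.4, -2.6], [-0.1, -1.9], [-0.1, 1.3], [-1.1, -1.9], [-1.5, -0.7], [0.4, -0.6], [-0.2, -0.9], [0.2, 1.6], [-0.1, 1.3]]
paddle [0.5501646  0.20811244 0.079     ] pred top front corners [array([570.,  63.]), array([618.,  87.])]
obj [ 5.00695538e-01 -2.43425029e-04  3.00000000e-02]
obj [7.24346937e-01 4.95035683e-04 3.50000000e-02]
```

```bash
python3 -m jog '[[[-0.34,-0.62,0,0.22,0],[-0.34,-0.62,0,0.22,0],[-0.34,-0.62,0,0.22,0],[-0.34,-0.62,0,0.22,0],[-0.34,-0.62,0,0.22,0],[-0.34,-0.62,0,0.22,0],[-0.34,-0.62,0,0.22,0],[-0.34,-0.62,0,0.22,0]]]'
python3 -m jog '[[[0,0,-0.4,0,0],[0,0,-0.4,0,0],[0,0,-0.4,0,0],[0,0,0,0,0]]]'
python3 - <<'E'
from workcell import *
import cv2
cv2.imwrite("pics/s1.png",cv2.resize(camera("side")[110:230,240:400],None,fx=4,fy=4,interpolation=cv2.INTER_CUBIC));cv2.imwrite("pics/w1.png",camera("wrist"))
E
```

```text
time: 0.9
ee_pos: [0.413, -0.249, 0.1949]
tcp_rot: [-180.0, -0.0, 98.8]
wrist_force: [0.9, -0.6, -1.1]
opening: 0.0001
grasp_force: 0.0
time: 1.3
ee_pos: [0.4126, -0.2474, 0.1325]
tcp_rot: [-179.8, -0.2, 98.8]
wrist_force: [0.3, 0.4, -1.1]
opening: 0.0001
grasp_force: 0.0
```

View pics/w1.png

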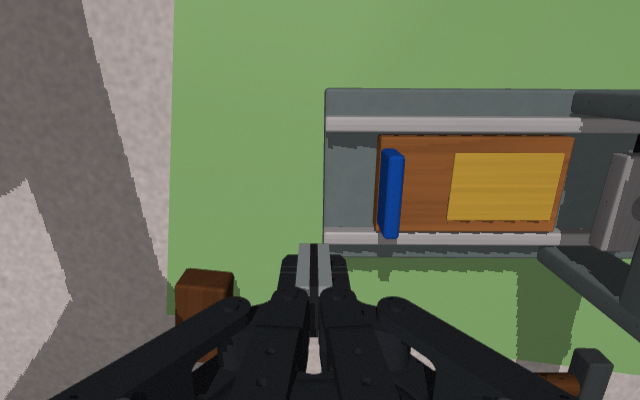

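Wrist view: the press is square to the tool. The lip spans u 379–403, v 150–238. The dark block at (205,300) is only 35 mm high, so it lies below the travel height.

```bash
cat > wr.py <<'E'
import numpy as np
from scipy.spatial.transform import Rotation as R
from workcell import camera_params,sensors
p=camera_params("wrist")
def ray(u,v,z,o=None):
    o=o or sensors.get_obs();T=np.eye(4);T[:3,:3]=R.from_euler("xyz",o["tcp_rot"],degrees=True).as_matrix();T[:3,3]=o["ee_pos"]
    M=T@p["tool_from_camera"];d=M[:3,:3]@[(u-p["cx"])/p["fx"],(v-p["cy"])/p["fy"],1]
    return M[:3,3]+d*(z-M[2,3])/d[2]
E
python3 - <<'E'
from wr import *
from fit import W
q=[.5687,-.2230,np.radians(8.8)];c,s=np.cos(q[2]),np.sin(q[2])
def inpress(X): d=X[:2]-q[:2];return np.round([c*d[0]+s*d[1],-s*d[0]+c*d[1]],4)
t=sensors.get_obs()["ee_pos"];print("tcp",inpress(t))
for n,u,v,z in(("lipfar+",403,152,.08),("lipfar-",399,236,.08),("lipnear+",381,150,.08),("lipnear-",384,238,.08),("bed -x+y",326,88,.03),("bed -x-y",324,257,.03),("palletnear+",378,135,.048),("pallet far",573,137,.048),("pal far-",553,232,.048),("guide+",450,131,.044),("guide-",450,234,.044),("brush",205,272,.035)):
    X=ray(u,v,z);print(n,X.round(4),inpress(X))
E
```

```text
tcp [-0.1569 -0.0009]
lipfar+ [ 0.4701 -0.2044  0.08  ] [-0.0946  0.0334]
lipfar- [ 0.482  -0.2668  0.08  ] [-0.0924 -0.03  ]
lipnear+ [ 0.4549 -0.2054  0.08  ] [-0.1098  0.0348]
lipnear- [ 0.4713 -0.2701  0.08  ] [-0.1035 -0.0317]
bed -x+y [ 0.4127 -0.1717  0.03  ] [-0.1463  0.0745]
bed -x-y [ 0.4354 -0.3195  0.03  ] [-0.1465 -0.075 ]
palletnear+ [ 0.4573 -0.1995  0.048 ] [-0.1065  0.0403]
pallet far [ 0.6064 -0.178   0.048 ] [0.0441 0.0387]
pal far- [ 0.6205 -0.2569  0.048 ] [ 0.046  -0.0415]
guide+ [ 0.5129 -0.1884  0.044 ] [-0.0498  0.0427]
guide- [ 0.5371 -0.2736  0.044 ] [-0.039  -0.0452]
brush [ 0.3288 -0.349   0.035 ] [-0.2563 -0.0878]
```

```bash
python3 -m jog '[[[0,0,-0.37,0,0],[0,0,-0.37,0,0],[0,0,-0.37,0,0],[0,0,-0.37,0,0],[0,0,0,0,0]]]'
python3 -m jog '[[[0.15,0.023,0,0,0],[0.15,0.023,0,0,0],[0.15,0.023,0,0,0],[0.1,0.015,0,0,0],[0.1,0.015,0,0,0],[0.1,0.015,0,0,0],[0.1,0.015,0,0,0],[0.1,0.015,0,0,0]]]'
python3 -m jog '[[[0.1,0.015,0,0,0],[0.1,0.015,0,0,0],[0.1,0.015,0,0,0],[0.1,0.015,0,0,0]]]'
```

```text
time: 1.9
ee_pos: [0.4135, -0.2476, 0.0603]
tcp_rot: [-179.9, -0.1, 98.8]
wrist_force: [0.3, 0.5, 0.5]
opening: -0.0002
grasp_force: 0.0
time: 2.7
ee_pos: [0.4619, -0.2407, 0.0612]
tcp_rot: [-180.0, -0.0, 98.8]
wrist_force: [0.5, 0.1, 0.2]
opening: -0.0
grasp_force: 0.0
time: 3.1
ee_pos: [0.4819, -0.2378, 0.0612]
tcp_rot: [180.0, 0.0, 98.8]
wrist_force: [0.3, 0.6, -0.2]
opening: -0.0004
grasp_force: 0.0
```

```bash
python3 - <<'E'
from workcell import *
import cv2
cv2.imwrite("pics/w2.png",camera("wrist"))
E
```

```text
(no output)
```

View pics/w2.png

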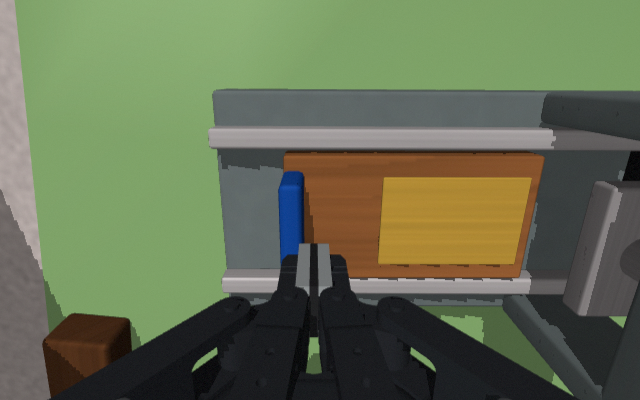

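```bash
python3 - <<'E'
from wr import *
from workcell import camera
import cv2
q=[.5687,-.2230,np.radians(8.8)];c,s=np.cos(q[2]),np.sin(q[2])
def inpress(X): d=X[:2]-q[:2];return np.round([c*d[0]+s*d[1],-s*d[0]+c*d[1]],4)
o=sensors.get_obs();print(o["ee_pos"],inpress(o["ee_pos"]))
for n,u,v,z in(("tip",315,245,.061),("lipnear+",280,180,.08),("lipfar+",303,175,.08),("palnear+",285,153,.048),("palfar+",543,155,.048),("bed-x+y",214,90,.03)):
    print(n,inpress(ray(u,v,z,o)))
Ti=np.linalg.inv(p["tool_from_camera"]);x=Ti[:3,3];print("tcp px",p["fx"]*x[0]/x[2]+p["cx"],p["fy"]*x[1]/x[2]+p["cy"],x)
a=cv2.resize(camera("side")[110:230,250:400],None,fx=4,fy=4,interpolation=2);b=cv2.resize(camera("scene")[135:255,185:285],None,fx=4,fy=4,interpolation=2)
cv2.imwrite("pics/v3.png",np.hstack([a,b])[:, :800] if 0 else cv2.resize(np.hstack([a,b]),(800,384)))
E
```

```text
[ 0.48249166 -0.23769284  0.06113532] [-0.0874 -0.0013]
tip [-0.0859 -0.0101]
lipnear+ [-0.1029  0.0343]
lipfar+ [-0.0918  0.0367]
palnear+ [-0.1028  0.0409]
palfar+ [0.0432 0.0397]
bed-x+y [-0.1448  0.0745]
tcp px 312.22619297978304 231.1683754952836 [-0.00068979  0.02177663  0.19509566]
```

View pics/v3.png

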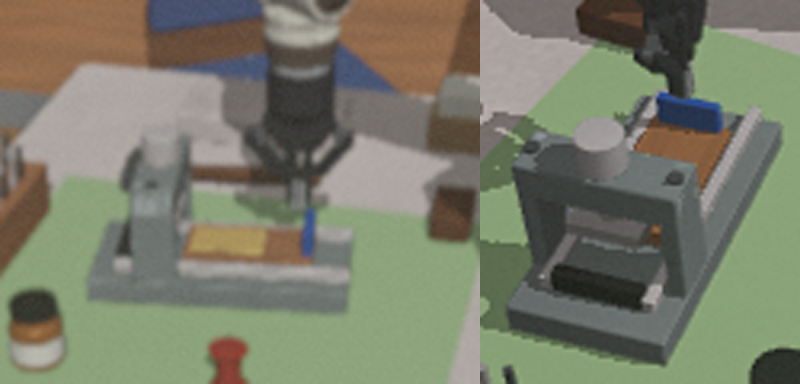

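The side and scene views show the fingertips at about the lip's top rather than behind it. I'll triangulate the tip.

```bash
python3 - <<'E'
from fit import *
from workcell import sensors
o=sensors.get_obs();t=np.array(o["ee_pos"]);print(t,o["tcp_rot"],np.round(o["q"],2))
ob=[("side",(343.75,174)),("scene",(249,164.7))]
r=least_squares(lambda X:np.concatenate([proj(n,X)-uv for n,uv in ob]),t);print("tip",r.x.round(4),r.fun.round(1))
for n,uv in ob: print(n,"tcp predicted",proj(n,t).round(1),"seen",uv)
E
```

```text
[ 0.4816781  -0.2377113   0.06106718] [-1.79986789e+02 -6.94443123e-03  9.88149990e+01] [-26.27   2.72  -7.13  80.17  -0.    54.92]
tip [ 0.4817 -0.232   0.0989] [-0.5  0.8 -0.2 -0.8]
side tcp predicted [343.4 183.2] seen (343.75, 174)
scene tcp predicted [248.3 172.8] seen (249, 164.7)
```

The tip is higher than reported, by roughly 25–38 mm, and is hovering above the lip. That agrees with the zero contact force. I'll back off and go lower. A reported z of 0.036 pushes the lip whichever height is right, and still clears the 30 mm bed.

```bash
python3 -m jog '[[[-0.2,-0.031,0,0,0],[-0.2,-0.031,0,0,0],[-0.2,-0.031,0,0,0],[-0.2,-0.031,0,0,0],[-0.2,-0.031,0,0,0],[0,0,0,0,0]]]'
python3 -m jog '[[[0,0,-0.1,0,0],[0,0,-0.1,0,0],[0,0,-0.1,0,0],[0,0,-0.1,0,0],[0,0,-0.1,0,0],[0,0,0,0,0]]]'
python3 - <<'E'
from workcell import *
import cv2,numpy as np
from fit import proj
t=sensors.get_obs()["ee_pos"]
a=camera("side");b=camera("scene")
for n,i in(("side",a),("scene",b)): print(n,proj(n,t))
a=cv2.resize(a[140:220,310:390],None,fx=5,fy=5,interpolation=2);b=cv2.resize(b[120:200,210:290],None,fx=5,fy=5,interpolation=2)
cv2.imwrite("pics/v4.png",np.hstack([a,b]))
E
```

```text
time: 3.85
ee_pos: [0.4303, -0.2458, 0.0614]
tcp_rot: [180.0, 0.0, 98.7]
wrist_force: [0.7, -0.8, 0.5]
opening: -0.0001
grasp_force: 0.0
time: 4.45
ee_pos: [0.4311, -0.2453, 0.0352]
tcp_rot: [-179.9, -0.1, 98.8]
wrist_force: [-0.6, 0.3, -0.3]
opening: 0.0001
grasp_force: 0.0
side [357.03557241 189.87209429]
scene [255.18917082 168.69046894]
```

View pics/v4.png

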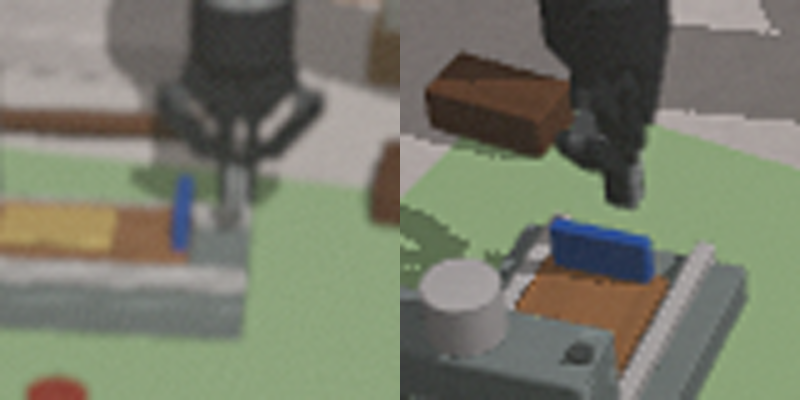

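The tip now sits at about z 0.055–0.065, behind the lip. Its offset above the reported z is roughly 20–30 mm. Pushing now.

```bash
python3 -m jog '[[[0.1,0.015,0,0,0],[0.1,0.015,0,0,0],[0.1,0.015,0,0,0],[0.1,0.015,0,0,0]]]'
python3 -m jog '[[[0.1,0.015,0,0,0],[0.1,0.015,0,0,0],[0.1,0.015,0,0,0]]]'
```

```text
time: 4.95
ee_pos: [0.4521, -0.2425, 0.0363]
tcp_rot: [180.0, 0.0, 98.8]
wrist_force: [0.6, 0.2, 0.3]
opening: 0.0
grasp_force: 0.0
time: 5.25
ee_pos: [0.4665, -0.2403, 0.0361]
tcp_rot: [-180.0, -0.0, 98.8]
wrist_force: [-4.1, -0.6, 2.3]
opening: -0.0001
grasp_force: 2.4
```

Contact at about 4 N, and the pallet is sliding. I'll continue, slowing near home.

```bash
python3 -m jog '[[[0.12,0.0186,0,0,0],[0.12,0.0186,0,0,0],[0.12,0.0186,0,0,0],[0.12,0.0186,0,0,0],[0.12,0.0186,0,0,0],[0.12,0.0186,0,0,0],[0.12,0.0186,0,0,0]]]'
python3 -m jog '[[[0.06,0.0093,0,0,0],[0.06,0.0093,0,0,0],[0.06,0.0093,0,0,0]]]'
python3 -m jog '[[[0.04,0.0062,0,0,0],[0.04,0.0062,0,0,0]]]'
```

```text
time: 5.95
ee_pos: [0.509, -0.2337, 0.0362]
tcp_rot: [-180.0, -0.0, 98.8]
wrist_force: [-4.3, -0.7, 0.5]
opening: 0.0003
grasp_force: 2.2
time: 6.25
ee_pos: [0.5147, -0.2327, 0.0359]
tcp_rot: [-179.7, 0.0, 98.7]
wrist_force: [-28.2, -5.4, 12.1]
opening: -0.0003
grasp_force: 15.3
time: 6.45
ee_pos: [0.5149, -0.2327, 0.0358]
tcp_rot: [-179.3, -0.0, 98.7]
wrist_force: [-43.1, -7.0, 18.4]
opening: -0.0
grasp_force: 24.1
```

The stop was felt: the tip halted at 0.515 while the force rose to 43 N. I'll back off, rise and check the lip's place.

```bash
python3 -m jog '[[[-0.2,-0.031,0,0,0],[-0.3,-0.046,0,0,0],[-0.4,-0.062,0,0,0],[-0.4,-0.062,0,0,0],[0,0,0.8,0,0],[0,0,0.8,0,0],[0,0,0.8,0,0],[0,0,0,0,0]]]'
python3 - <<'E'
from workcell import *
import cv2,numpy as np
o=sensors.get_obs();print(o["ee_pos"].tolist() if hasattr(o["ee_pos"],"tolist") else o["ee_pos"],o["tcp_rot"])
w=camera("wrist");s=camera("scene")
a=w[60:300,240:640];b=cv2.resize(s[155:255,185:285],(350,350),interpolation=2);a=cv2.resize(a,(450,270))
c=np.zeros((350,800,3),np.uint8);c[:270,:450]=a;c[:,450:]=b
cv2.imwrite("pics/v5.png",c);print(camera_params("wrist")["fx"])
E
```

```text
time: 7.25
ee_pos: [0.4592, -0.2428, 0.1622]
tcp_rot: [179.5, 0.3, 98.8]
wrist_force: [-1.0, 0.5, 0.1]
opening: 0.0
grasp_force: 0.0
[0.4591542756093015, -0.24282697028751188, 0.16221117375321967] [179.52375559   0.29353757  98.80612198]
344.27616162916433
```

View pics/v5.png

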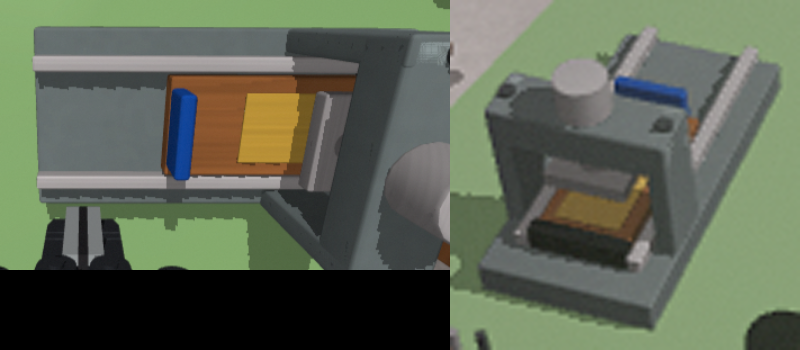

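Pallet looks home: its far end is at the black bar in the scene view, and its near edge runs from (168,75) to (162,176) in the wrist crop. Checking this numerically.

```bash
python3 - <<'E'
from wr import *
o=sensors.get_obs();a=np.radians(8.8);c,s=np.cos(a),np.sin(a)
f=lambda u,v,z:(lambda d:np.array([c*d[0]+s*d[1],-s*d[0]+c*d[1]]))(ray(240+u/1.125,60+v/1.125,z,o)[:2])
e1,e2=f(35,28,.03),f(40,203,.03);m=(e1+e2)/2;print("bed",((e1-m)*1000).round(1),((e2-m)*1000).round(1))
for n,p in dict(pal_p=(168,75,.048),pal_m=(162,176,.048),lipn_p=(173,90,.08),lipn_m=(175,180,.08),lipf_p=(196,92,.08),lipf_m=(188,180,.08)).items():print(n,((f(*p)-m)*1000).round(1))
E
```

```text
bed [ 0.6 72.7] [ -0.6 -72.7]
pal_p [99.3 39.9]
pal_m [100.  -40.1]
lipn_p [96.2 34.2]
lipn_m [102.3 -30.2]
lipf_p [111.5  32.9]
lipf_m [111.6 -30.2]
```

The measurements agree: contact at reported x 0.452 fits the 14.5 mm finger half-thickness, and the final lip place is within about 2 mm of home. On to the lever.

```bash
python3 -m jog '[[[0.034,0.58,0,-0.235,0],[0.034,0.58,0,-0.235,0],[0.034,0.58,0,-0.235,0],[0.034,0.58,0,-0.235,0],[0.034,0.58,0,-0.235,0],[0.034,0.58,0,-0.235,0],[0.034,0.58,0,-0.235,0],[0.034,0.58,0,-0.235,0]]]'
python3 -m jog '[[[0.034,0.58,0,-0.235,0],[0.034,0.58,0,-0.235,0],[0.034,0.58,0,-0.235,0],[0.034,0.58,0,-0.235,0],[0.034,0.58,0,-0.235,0],[0.034,0.58,0,-0.235,0],[0.034,0.58,0,-0.235,0],[0.034,0.58,0,-0.235,0]]]'
python3 -m jog '[[[0,0,-0.4,0,0],[0,0,-0.4,0,0],[0,0,-0.4,0,0],[0,0,0,0,0]]]'
python3 - <<'E'
from workcell import *
import cv2
cv2.imwrite("pics/w6.png",camera("wrist"))
E
```

```text
time: 8.15
ee_pos: [0.4697, -0.0084, 0.1546]
tcp_rot: [-179.9, -0.0, 89.4]
wrist_force: [0.6, -0.3, -0.8]
opening: 0.0001
grasp_force: 0.0
time: 8.95
ee_pos: [0.4832, 0.2235, 0.1545]
tcp_rot: [-179.9, 0.0, 80.0]
wrist_force: [0.5, -0.4, -0.1]
opening: -0.0001
grasp_force: 0.0
time: 9.35
ee_pos: [0.4817, 0.2216, 0.092]
tcp_rot: [-179.7, 0.2, 80.0]
wrist_force: [-0.4, 0.0, 0.4]
opening: 0.0001
grasp_force: 0.0
```

View pics/w6.png

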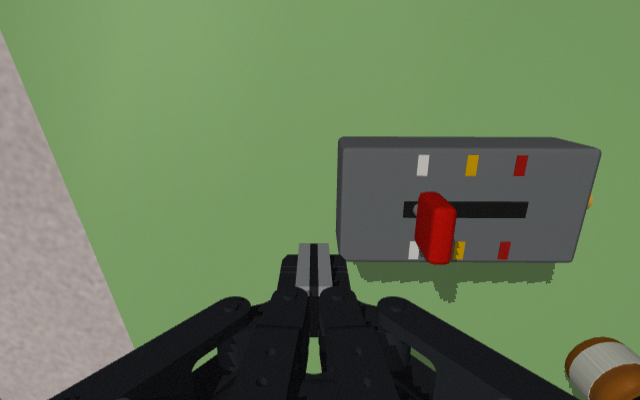

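Console is square to the tool, with the slot at v≈210 and the paddle at (437,228), its top spanning v 192–262.

```bash
python3 - <<'E'
from wr import *
o=sensors.get_obs();a=np.radians(-10);c,s=np.cos(a),np.sin(a);t=o["ee_pos"]
f=lambda u,v,z:(lambda d:(np.array([c*d[0]+s*d[1],-s*d[0]+c*d[1]])*1000).round(1))(ray(u,v,z,o)[:2]-t[:2])
for n,p in dict(slotL=(404,210,.05),slotR=(528,210,.05),white=(418,207,.05),red=(512,207,.05),boxnear_p=(341,139,.05),boxnear_m=(339,260,.05),padtop_fp=(440,194,.096),padtop_fm=(455,212,.096),pad_bot=(432,262,.096),pad_p=(420,193,.096)).items():print(n,f(*p))
E
```

```text
slotL [62.7 -4. ]
slotR [148.2  -3.9]
white [72.1 -1.7]
red [136.8  -1.7]
boxnear_p [17.9 45.2]
boxnear_m [ 18.6 -43. ]
padtop_fp [68.5 23.1]
padtop_fm [77.9 12.7]
pad_bot [ 68.7 -18.3]
pad_p [57.7 23.6]
```

```bash
python3 -m jog '[[[0,0,-0.32,0,0],[0,0,-0.32,0,0],[0,0,-0.32,0,0],[0,0,0,0,0],[0.15,-0.027,0,0,0],[0.15,-0.027,0,0,0],[0.15,-0.027,0,0,0],[0.15,-0.027,0,0,0]]]'
python3 -m jog '[[[0.1,-0.018,0,0,0],[0.1,-0.018,0,0,0],[0.1,-0.018,0,0,0],[0.1,-0.018,0,0,0]]]'
python3 -m jog '[[[0.1,-0.018,0,0,0],[0.1,-0.018,0,0,0]]]'
```

```text
time: 10.2
ee_pos: [0.5149, 0.2167, 0.0488]
tcp_rot: [180.0, -0.0, 80.0]
wrist_force: [-0.4, 0.3, -0.5]
opening: -0.0001
grasp_force: 0.0
time: 10.6
ee_pos: [0.5339, 0.2131, 0.0481]
tcp_rot: [-180.0, 0.0, 80.0]
wrist_force: [-5.3, 1.7, 1.0]
opening: 0.0
grasp_force: 3.2
time: 10.8
ee_pos: [0.5431, 0.2115, 0.0481]
tcp_rot: [-179.9, 0.0, 80.0]
wrist_force: [-3.2, 0.4, 0.7]
opening: -0.0002
grasp_force: 1.5
```

```bash
python3 -m jog '[[[0.1,-0.018,0,0,0],[0.1,-0.018,0,0,0],[0.1,-0.018,0,0,0],[0.1,-0.018,0,0,0],[0.1,-0.018,0,0,0]]]'
python3 -m jog '[[[0.1,-0.018,0,0,0],[0.1,-0.018,0,0,0],[0.1,-0.018,0,0,0]]]'
python3 -m jog '[[[0.06,-0.0105,0,0,0],[0.06,-0.0105,0,0,0],[0.06,-0.0105,0,0,0]]]'
python3 -m jog '[[[0.04,-0.007,0,0,0],[0.04,-0.007,0,0,0]]]'
```

```text
time: 11.3
ee_pos: [0.5691, 0.2068, 0.0482]
tcp_rot: [-180.0, -0.0, 80.0]
wrist_force: [-0.6, -0.3, 1.2]
opening: 0.0004
grasp_force: 0.6
time: 11.6
ee_pos: [0.5838, 0.2042, 0.0482]
tcp_rot: [-180.0, -0.0, 80.0]
wrist_force: [-0.0, -0.1, 0.9]
opening: 0.0
grasp_force: 0.6
time: 11.9
ee_pos: [0.5931, 0.2025, 0.0481]
tcp_rot: [180.0, 0.0, 80.0]
wrist_force: [-0.5, 0.5, -0.4]
opening: -0.0002
grasp_force: 0.0
time: 12.1
ee_pos: [0.5956, 0.2021, 0.0481]
tcp_rot: [-179.9, 0.0, 80.0]
wrist_force: [-11.7, 1.9, 4.0]
opening: -0.0
grasp_force: 6.0
```

The far stop was felt at 12 N, 64 mm after first contact. I'll withdraw and verify by image code.

```bash
python3 -m jog '[[[-0.3,0.053,0,0,0],[-0.4,0.07,0,0,0],[-0.4,0.07,0,0,0],[-0.4,0.07,0,0,0],[0,0,0.8,0,0],[0,0,0.8,0,0],[0,0,0.8,0,0],[0,0,0,0,0]]]'
python3 - <<'E'
from fit import *
from workcell import camera
import cv2
c=[.5817,.2025,np.radians(-10)]
def cen(im,lo):
    x0,y0=lo;h=cv2.cvtColor(im,cv2.COLOR_BGR2HSV)[y0:y0+80,x0:x0+110].astype(int)
    m=(((h[...,0]<5)|(h[...,0]>174))&(h[...,1]>160)&(h[...,2]>90)).astype(np.uint8)
    n,_,st,ce=cv2.connectedComponentsWithStats(m);k=1+np.argmax(st[1:,4]);return (ce[k]+[x0,y0]).round(1),st[k,4]
for n,lo in(("scene",(330,205)),("side",(235,222))):
    im=camera(n);print(n,"before",cen(cv2.imread(f"pics/{n}0.png"),lo),"now",cen(im,lo),{L:proj(n,W(c,[L-.032,0,.079])).round(1) for L in(0,.032,.064)})
    cv2.imwrite(f"pics/{n}_end.png",im)
a=cv2.imread("pics/scene0.png");b=cv2.imread("pics/scene_end.png")
for n,(x,y) in dict(spool=(316,210),jar=(280,260),hammer=(165,195),tape=(451,303),slicker=(476,247),brush=(229,141)).items():
    print(n,"diff",cv2.absdiff(a,b)[y-14:y+14,x-14:x+14].mean().round(1))
E
```

```text
time: 12.9
ee_pos: [0.5236, 0.2158, 0.1744]
tcp_rot: [179.6, -0.3, 80.0]
wrist_force: [0.3, -0.4, 0.9]
opening: -0.0
grasp_force: 0.0
scene before (array([379.4, 228.1]), np.int32(36)) now (array([367.7, 243.4]), np.int32(41)) {0: array([379.1, 231.4]), 0.032: array([373.1, 238.8]), 0.064: array([366.8, 246.5])}
side before (array([286.6, 243.5]), np.int32(27)) now (array([268.4, 239. ]), np.int32(31)) {0: array([288.1, 245.5]), 0.032: array([278.7, 242.9]), 0.064: array([269.5, 240.3])}
spool diff 1.2
jar diff 1.9
hammer diff 30.0
tape diff 1.0
slicker diff 1.1
brush diff 4.3
```

The lever is at the far stop in both views. The hammer patch differs, so I'll check whether that is only the arm's shadow.

```bash
python3 - <<'E'
import cv2,numpy as np
a=cv2.imread("pics/scene0.png");b=cv2.imread("pics/scene_end.png")
x0,y0=110,155
r=lambda i:(lambda h:((h[...,1]>110)&((h[...,0]<12)|(h[...,0]>172))))(cv2.cvtColor(i,cv2.COLOR_BGR2HSV)[y0:235,x0:195])
for i in(a,b):
    m=r(i);y,x=np.nonzero(m);print(m.sum(),x.mean()+x0,y.mean()+y0,x.min()+x0,x.max()+x0,y.min()+y0,y.max()+y0)
# edges-based shift, patch outside hammer, brightness
for n,s in dict(head=np.s_[210:228,125:158],handle=np.s_[165:210,150:188]).items():
    e=[cv2.Canny(i[s],60,150) for i in(a,b)];print(n,[k.sum()//255 for k in e],(e[0]&e[1]).sum()//255,cv2.phaseCorrelate(*[cv2.cvtColor(i[s],6).astype(np.float32) for i in(a,b)]))
print(a[195,150:190:4].mean(1).round(),b[195,150:190:4].mean(1).round())
E
```

```text
197 166.00507614213197 188.16243654822335 143 184 166 216
152 161.48026315789474 193.19078947368422 143 183 166 215
head [np.uint64(141), np.uint64(88)] 81 ((0.2548028609963673, 0.19628150601453953), 0.9046402466885838)
handle [np.uint64(248), np.uint64(228)] 165 ((-0.14991605210869352, -0.3453686483391678), 0.6092589479022555)
[168. 108.  63.  65.  79. 166. 169. 138. 139. 138.] [111. 114.  34.  35.  46. 108. 112. 139. 139. 138.]
```

The difference is only shadow; the hammer's outline is unchanged. Handing in.

```bash
python3 -c "
from workcell import ticket
print(ticket.job_done())"
```

```text
the job is handed in; nothing more can be done
None
```

I pushed the pallet home against the stop bar, then pushed the lever over the notch to its far stop, and handed the job in at about 13 s. The platen coming down was not checked directly. The bystanders looked undisturbed in the camera images.

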